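# Fit the large juicing cone on the citrus press and pulse it

## Task

Get the citrus press ready for oranges: take the larger of the two juicing cones from the drying mat and lower it onto the press's upright drive spindle, keeping hold of it until it is well down the spindle, and leave it sitting upright and fully home on the shoulder at the spindle's foot. Then give the press a test burst: twist the pulse switch clockwise all the way to its stop and let it go so that it springs back to rest with the cone still seated. Leave the smaller cone, the upturned cup and the glass standing where they are.

Things in the scene. Friction and masses are not known exactly. Their poses are not given: they have to be found in the camera images.
- press: cream citrus press fixed to the counter, 320 mm long (its y), 170 mm wide, housing top at 80 mm: at its +y end a round grey bowl with the spindle, at its -y end the pulse switch. Behind (+x to 200 mm) a lead and a socket block, 55 mm high with its plug. Origin: on the counter under the housing; spindle axis at (0, 75 mm), switch axis at (-15, -95 mm) in its frame; z up.
- spindle_seat (a point): centre of the flat steel shoulder (diameter 34 mm) at the foot of the drive spindle, 106 mm above the counter: the cone's underside rests here when fully home. z up along the spindle. Around it the juice bowl: inner diameter about 150 mm at the rim, rim 124 mm and strainer floor 100 mm above the counter, a small spout at the press's -x side.
- spindle_tip (a point): top of the drive spindle, 44 mm above the shoulder (150 mm above the counter). The spindle is a round steel pin of diameter 14 mm whose last 10 mm taper to 6 mm; a cone goes on in any turn about it, with 1.5 mm of play all round, and slides down under its own weight. The spindle turns freely and spins with the switch.
- switch (a joint): angle of the pulse switch: 0 at rest, growing clockwise seen from above, stop at 0.9 rad. A spring always pulls it back to 0 (0.06 N m at rest, 0.17 N m at the stop); let go, it is back in about half a second.
- switch_grip (a point): point on the switch's vertical axis at the height to grip, 110 mm above the counter. The grey switch is a disc of diameter 46 mm (82 to 90 mm above the counter) with an upright grip bar on it, 42 mm long, 14 mm thick, from 90 to 118 mm above the counter. x runs along the bar (at rest the press's x), y across it; the frame turns with the switch.
- cone_large: the larger juicing cone, white plastic, 50 to 105 g, nose up on the drying mat: flange of diameter 62 mm, 4 mm thick, at the bottom, then a straight ribbed barrel of diameter 54 mm up to 34 mm above the underside, then a rounded nose up to 68 mm. A round bore of diameter 17 mm, 46 mm deep, opens in the underside. Origin: centre of the underside (the mouth of the bore); z up along its axis.
- cone_small: the smaller juicing cone, same white plastic, not wanted now: flange of diameter 46 mm, barrel of diameter 38 mm, 54 mm tall. Origin: centre of its underside.
- cup: grey plastic cup standing upside down on the far part of the mat, diameter 68 mm, 84 mm tall. Origin: centre of its underside.
- glass: clear drinking glass in front of the press under its spout, diameter 62 mm, 75 mm tall. Origin: centre of its underside.
- drying_mat: grey ribbed mat lying on the counter at the right, 300 mm (x) by 250 mm (y), 4 mm thick, fixed; both cones stand on it. Origin: centre of its underside.
Mind the look-alikes: they are no part of the job. Leave any red look-alike of the cone_large alone.

How it is judged:
By the outcome, as a careful person would: the job done as asked, in the order asked, and still so for the second after the job is handed in, with the robot touching nothing.
It also fails if it takes over 64 s, if anything falls off the work surface, if the arm or the gripper's body presses on something with over 40 N, if the wrist force passes 120 N, or if a joint passes its speed limit or range.

## Robot

A 7-joint arm with a two-finger parallel gripper is mounted at the origin on the work surface. World frame = base frame: x ahead of the robot, y to its left, z up, the work surface at z = 0. Lengths are in m, angles in rad, forces in N, time in s.
With the tool pointing down it reaches from about 0.4 to 0.875 m from the base axis. Payload 19.3 kg.
Tool frame: the origin (TCP) lies on the mounting face of the last link; the fingertips stand 173 mm ahead of it and the grasp point (between the pads) lies 155 mm ahead of it; z points along the fingers, y is the line along which they close (so a half turn about z gives the same grasp; the last joint's range is limited). The gripper opens to 85 mm and grips with 20 to 120 N. Pads are 22 mm wide; open, the fingers measure 114 mm over their backs; the gripper's body (76 mm by 85 mm) begins 54 mm behind the grasp point. The pads swing forward as they close: fully open they stand 13 mm farther back than shut.
Start: joints at [1.207, 0.521, -0.036, 1.599, 0.021, 1.021, -0.113], TCP at [0.181, -0.598, 0.405] pointing down, gripper open.
Joint ranges: [-2.91, 2.91], [-0.3, 2.13], [-1.5, 1.42], [0.17, 2.43], [-1.26, 4.41], [0.16, 1.93], [-2.52, 2.52]. Speed limits (rad/s): [1.89, 1.89, 2.39, 2.39, 3.01, 3.01, 3.01].

## Interface

Orientations are given as [roll, pitch, yaw] about the fixed x, y, z axes, in that order (R = Rz(yaw) Ry(pitch) Rx(roll)).
In Python, from workcell import bot, vision gives the robot as it stands.
- The arm moves only by the shell command python3 -m creep 'ROWS' [FORCE]. ROWS is JSON, a list that holds one entry, the list of rows, each a list of 7 numbers: the opening, from -1 (shut) to 1 (fully open), then the shift along the tool's x, y, z in cm, then the turn, a rotation vector about the tool's x, y, z in rad. In form: [[[grip, tx, ty, tz, rx, ry, rz], ...]]. A call has 1 to 12 rows; each row shifts and turns the commanded pose from where the row before left it, along the tool's axes as they then stand; what a row does not reach is not made up. A row lasts 1/8 s, in which the tool goes at most 62.5 mm and 10.7 degrees, less where a joint would pass 70% of its speed; a pose out of reach is approached as far as the arm can. A call with a gripper value outside its range is refused whole. The fingers move at their own pace and stop on an object; FORCE is the grip in N (left out, the last holds). Time passes only in rows, so rows that do not move let the fingers close. It gives the time, the measured TCP pose, the force, the opening and the grip force at its end, in the units of the state.
- bot.observe(): the state, without advancing time (a new reading comes with each control period).
- vision.grab_frame(name): name is "side" or "top"; returns a dict with "image" (400x640x3 uint8, blue, green, red), "depth" (400x640 float32, m along the optical axis (not along the pixel's ray), 0 where there is no reading), "fovy" (degrees; the focal length in pixels is half the picture's height over the tangent of half this angle, whatever the lens; pixels are square), "cx", "cy" (the principal point, pixels), "cam_to_world" (4x4, takes a point from camera to world coordinates). Camera axes: x right, y down, z forward; pixel columns grow to the right and rows downward; lengths in m; the calibration is good to about 2 mm. A picture is of the moment at which its call begins.
- bot.job_done(): hands the job in; it is judged then, once.
The state is a dict: "clock": time; "qpos": joint angles; "qd": joint speeds; "joint_efforts": joint torques, N m; "position": TCP position; "tool_rot": TCP orientation; "force": force on the tool from outside, world axes, zero at the start; "moment": the same for the moment, N m; "grip_width": finger opening in m; "finger_force": force on a finger pad.
Only numpy, scipy, OpenCV 4.12 (cv2) and the standard library are available. Lean on these libraries where they do the work, as an engineer would, in place of code of your own. Each camera call takes 0.05 s, during which the arm holds its last target. There are 200 camera calls.

## Working session

There is one attempt and no reset: what is moved stays moved. The work goes in short steps, Python scripts to look and compute and a shell command to move; the robot and the scene stay as the last step left them, time stands still between calls to the robot, and variables do not carry over. Pictures are saved under pics/ and viewed, at most 10 in all, crops included, and the job is handed in when it is done.

```bash
mkdir -p pics; ls; cat > h.py <<'E'
import numpy as np, cv2
from workcell import bot, vision
from scipy.spatial.transform import Rotation as R
def grab(n):
    f=vision.grab_frame(n); f["f"]=200/np.tan(np.radians(f["fovy"])/2); np.save(f"{n}.npy",f,allow_pickle=True); return f
def load(n): return np.load(f"{n}.npy",allow_pickle=True).item()
def cloud(f):
    v,u=np.mgrid[0:400,0:640]; d=f["depth"]
    p=np.stack([(u-f["cx"])/f["f"]*d,(v-f["cy"])/f["f"]*d,d],-1)
    T=np.array(f["cam_to_world"]); w=p@T[:3,:3].T+T[:3,3]; w[d==0]=np.nan; return w
E
python3 - <<'E'
from h import *
for n in("top","side"):
    f=grab(n); cv2.imwrite(f"pics/{n}0.png",f["image"]); print(n,f["f"],f["cx"],f["cy"],np.round(f["cam_to_world"],3).tolist())
s=bot.observe(); print(s)
E
```

```text
pics
top 415.7921919116381 324.49635346631476 199.5567348809434 [[-0.001, -0.994, 0.105, 0.345], [-1.0, 0.001, -0.0, -0.139], [0.0, -0.105, -0.995, 1.1], [0.0, 0.0, 0.0, 1.0]]
side 421.2914134323407 317.31191285430833 202.9944942533646 [[-0.795, -0.395, 0.46, -0.131], [-0.606, 0.541, -0.583, 0.589], [-0.018, -0.742, -0.67, 0.946], [0.0, 0.0, 0.0, 1.0]]
{'clock': 0.1, 'qpos': array([ 1.20679902,  0.52194721, -0.03635627,  1.59991347,  0.02121352,
        1.02109892, -0.11281768]), 'qd': array([-0.00109591, -0.00092544, -0.00013931, -0.00053392, -0.00130121,
       -0.0003949 , -0.001507  ]), 'joint_efforts': array([ 4.04030696e-03, -9.28480268e+01,  1.98434561e+00, -3.70527864e+01,
        1.81219471e-02,  5.39122178e-03, -1.04241217e-04]), 'position': array([ 0.1809527 , -0.59811337,  0.40420081]), 'tool_rot': array([-3.14061327e+00,  6.47086611e-05,  2.93800074e-01]), 'force': array([-0.70408703,  0.43618174, -0.44170707]), 'moment': array([-0.01439262,  0.02490833, -0.02355386]), 'finger_force': 0.0, 'grip_width': 0.08544683999842582}
```

View pics/top0.png

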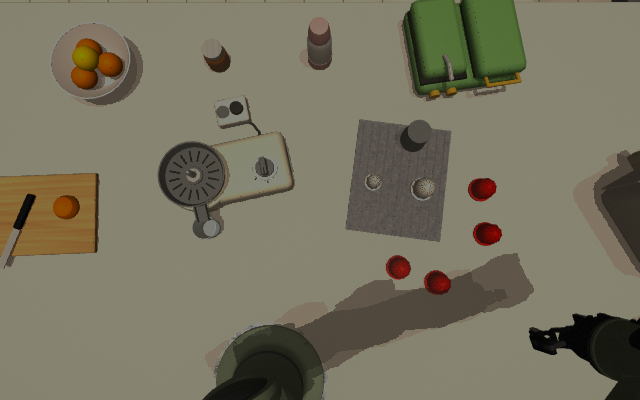

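View pics/side0.png

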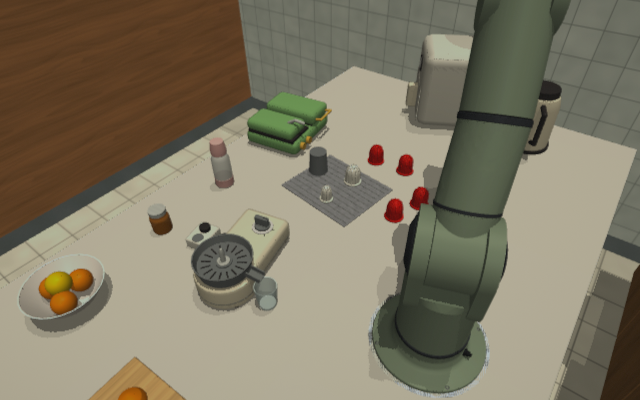

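The top view shows two white cones on the mat: the larger at (425,188) and the smaller at (373,182). The cup is at (417,135), the spindle at (192,174), the switch at (264,167) and the glass at (208,228). Things that could be taken for the wanted cone are the small white one (373,182) and the red ones at (483,188), (487,233), (398,267) and (437,282). I choose (425,188) because it is white and the larger of the two.

```bash
python3 - <<'E'
from h import *
f=load("top"); im=f["image"]; w=cloud(f)
a=cv2.resize(im[115:245,340:460],None,fx=4,fy=4,interpolation=3)
b=cv2.resize(im[125:245,150:300],None,fx=2.1,fy=4*130/120/2.06,interpolation=3)
b=cv2.resize(im[130:215,155:300],None,fx=2.1,fy=2.1,interpolation=3)
pad=np.zeros((a.shape[0],b.shape[1],3),np.uint8); pad[:b.shape[0]]=b
cv2.imwrite("pics/c0.png",np.hstack([a,pad]))
def stat(u0,u1,v0,v1,zl,zh,nm):
    p=w[v0:v1,u0:u1].reshape(-1,3); p=p[(p[:,2]>zl)&(p[:,2]<zh)]
    if len(p)==0: print(nm,"none"); return
    c,r=cv2.minEnclosingCircle(p[:,:2].astype(np.float32)); print(nm,len(p),np.round(p.mean(0),4),"circ",np.round(c,4),round(r,4),"zmax",p[:,2].max().round(4))
stat(408,442,172,205,.012,.09,"L"); stat(408,442,172,205,.06,.09,"Ltop"); stat(360,386,170,195,.012,.08,"S"); stat(360,386,170,195,.045,.08,"Stop");stat(398,435,118,155,.075,.1,"cup")
stat(180,205,160,190,.128,.16,"spin"); stat(150,235,130,215,.1195,.127,"rim"); stat(250,280,150,185,.105,.125,"bar")
p=w[150:185,245:285].reshape(-1,3);p=p[(p[:,2]>.108)&(p[:,2]<.125)]
print(cv2.minAreaRect((p[:,:2]*1000).astype(np.float32)))
# housing
p=w[120:215,225:300].reshape(-1,3);p=p[(p[:,2]>.074)&(p[:,2]<.084)]
print(cv2.minAreaRect((p[:,:2]*1000).astype(np.float32)))
stat(195,225,215,242,.06,.09,"glass")
# ring
q=w[130:215,150:235].reshape(-1,3);q=q[(q[:,2]>.119)&(q[:,2]<.128)]
A=np.c_[2*q[:,:2],np.ones(len(q))];s=np.linalg.lstsq(A,(q[:,:2]**2).sum(1),rcond=None)[0];print("ringfit",s[:2],np.sqrt(s[2]+s[0]**2+s[1]**2))
E
```

```text
L 369 [ 0.4852 -0.3908  0.0561] circ [ 0.4885 -0.3964] 0.0268 zmax 0.0747
Ltop 192 [ 0.4875 -0.3952  0.0673] circ [ 0.488  -0.3969] 0.0212 zmax 0.0747
S 165 [ 0.5039 -0.2641  0.0467] circ [ 0.505  -0.2651] 0.0189 zmax 0.0601
Stop 105 [ 0.5061 -0.2655  0.0532] circ [ 0.5068 -0.2664] 0.0156 zmax 0.0601
cup 478 [ 0.6218 -0.3743  0.087 ] circ [ 0.6228 -0.3751] 0.0309 zmax 0.0932
spin 36 [0.5089 0.1766 0.1432] circ [0.5097 0.1784] 0.0068 zmax 0.1515
rim 413 [0.5127 0.1881 0.123 ] circ [0.5103 0.1796] 0.0803 zmax 0.1269
bar 107 [0.531  0.0089 0.1166] circ [0.5325 0.0104] 0.0214 zmax 0.1231
((532.6103515625, 9.466171264648438), (42.04872512817383, 13.900238037109375), 12.085393905639648)
((540.1387939453125, 39.05469512939453), (142.99600219726562, 170.0194549560547), 12.208261489868164)
glass 114 [0.3823 0.1529 0.0753] circ [0.3857 0.1585] 0.0308 zmax 0.09
ringfit [0.5101782  0.17868778] 0.07612050272272503
```

View pics/c0.png

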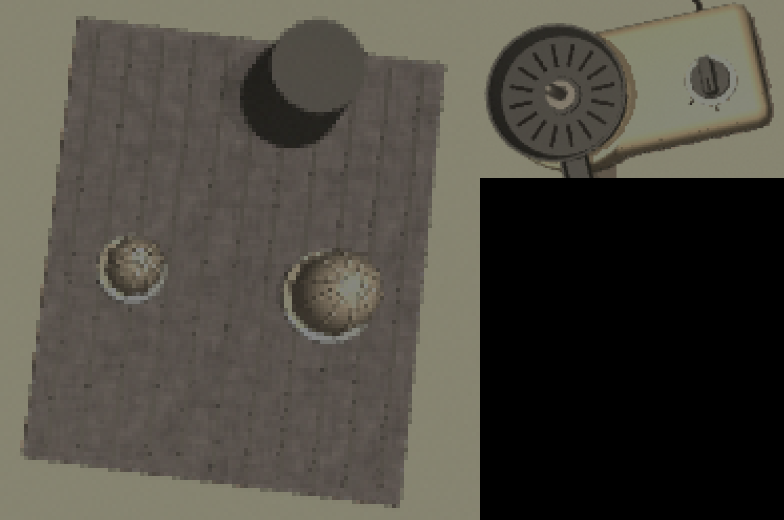

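The crop confirms the choice: the white cone on the right of the mat is the larger, with its flange about 62 mm across. The sizes match: bar 42x13.9 mm, switch-to-spindle offset as given, press yaw 12.1°. Large cone is at (0.4885,-0.3965), spindle at (0.5105,0.1786), switch at (0.5326,0.0095).

```bash
cat > go.py <<'E'
import sys
from h import *
s=bot.observe(); t=np.array([float(x) for x in sys.argv[1:4]]); Rm=R.from_euler("xyz",s["tool_rot"])
print("t",s["clock"],"pos",s["position"].round(4),"rpy",s["tool_rot"].round(3),"F",s["force"].round(1),"w",round(s["grip_width"],4),"ff",s["finger_force"])
print("tool shift cm to target",(Rm.inv().apply(t-s["position"])*100).round(2),"q",s["qpos"].round(2))
E
python3 -m creep '[[[1,0,0,0,0,0,0.083],[1,3.4,-1.3,0,0,0,0],[1,3.4,-1.3,0,0,0,0],[1,3.4,-1.3,0,0,0,0],[1,3.4,-1.3,0,0,0,0],[1,3.4,-1.3,0,0,0,0],[1,3.4,-1.3,0,0,0,0],[1,3.4,-1.3,0,0,0,0],[1,3.4,-1.3,0,0,0,0],[1,3.4,-1.3,0,0,0,0],[1,3.4,-1.3,0,0,0,0],[1,0,0,0,0,0,0]]]' 40
python3 go.py .4885 -.3965 .184
```

```text
clock: 1.6
position: [0.4885, -0.3978, 0.4041]
tool_rot: [-3.14, -0.001, 0.215]
force: [-1.2, -0.1, 0.5]
grip_width: 0.0853
finger_force: 0.0
t 1.6 pos [ 0.4885 -0.3978  0.4041] rpy [-3.14e+00 -1.00e-03  2.15e-01] F [-1.2 -0.1  0.5] w 0.0853 ff 0.0
tool shift cm to target [ 2.000e-02 -1.000e-01  2.201e+01] q [ 0.64  0.53 -0.08  1.58  0.04  1.03 -0.8 ]
```

```bash
python3 -m creep '[[[1,0,-0.1,3,0,0,0],[1,0,0,3,0,0,0],[1,0,0,3,0,0,0],[1,0,0,3,0,0,0],[1,0,0,3,0,0,0],[1,0,0,3,0,0,0],[1,0,0,2,0,0,0],[1,0,0,1,0,0,0],[1,0,0,0,0,0,0]]]' 40
python3 go.py .4885 -.3965 .184
```

```text
clock: 2.72
position: [0.4859, -0.3991, 0.1946]
tool_rot: [-3.141, 0.0, 0.211]
force: [0.1, 0.2, 0.5]
grip_width: 0.0854
finger_force: 0.0
t 2.725 pos [ 0.4859 -0.3991  0.1946] rpy [-3.141  0.     0.211] F [0.1 0.2 0.5] w 0.0854 ff 0.0
tool shift cm to target [ 0.31 -0.2   1.06] q [ 0.64  0.8  -0.06  1.71  0.08  0.63 -0.83]
```

```bash
python3 - <<'E'
from h import *
a=grab("side")["image"][120:260,280:480]; b=grab("top")["image"][140:240,340:480]
cv2.imwrite("pics/a1.png",np.vstack([cv2.resize(a,(500,300)),cv2.resize(b,(500,300))]))
E
```

```text
(no output)
```

View pics/a1.png

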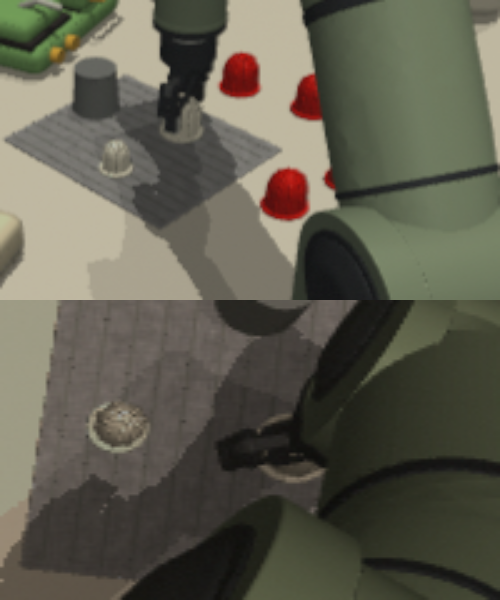

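The gripper straddles the white large cone (side inset about (180,115)), and the small cone is clear. I'll correct the 3 mm drift, lower and close.

```bash
python3 -m creep '[[[1,0.3,-0.2,0.5,0,0,0],[1,0,0,0.5,0,0,0],[1,0,0,0,0,0,0],[1,0,0,0,0,0,0]]]' 40
python3 go.py .4885 -.3965 .184
```

```text
clock: 3.32
position: [0.4885, -0.3965, 0.1847]
tool_rot: [-3.142, 0.0, 0.211]
force: [0.1, -0.1, 1.0]
grip_width: 0.0855
finger_force: 0.0
t 3.325 pos [ 0.4885 -0.3965  0.1847] rpy [-3.142  0.     0.211] F [ 0.1 -0.1  1. ] w 0.0855 ff 0.0
tool shift cm to target [-0.    0.    0.07] q [ 0.63  0.81 -0.06  1.71  0.08  0.62 -0.84]
```

```bash
python3 -m creep '[[[-1,0,0,0,0,0,0],[-1,0,0,0,0,0,0],[-1,0,0,0,0,0,0],[-1,0,0,0,0,0,0],[-1,0,0,0,0,0,0],[-1,0,0,0,0,0,0],[-1,0,0,0,0,0,0],[-1,0,0,0,0,0,0]]]' 40
python3 go.py .4885 -.3965 .184
```

```text
clock: 4.32
position: [0.4886, -0.3965, 0.1852]
tool_rot: [3.141, -0.0, 0.211]
force: [-1.7, 1.1, 8.5]
grip_width: 0.0532
finger_force: 40.9
t 4.325 pos [ 0.4886 -0.3965  0.1852] rpy [ 3.141 -0.     0.211] F [-1.7  1.1  8.5] w 0.0532 ff 40.88164944201708
tool shift cm to target [-0.01  0.    0.12] q [ 0.63  0.81 -0.06  1.71  0.08  0.62 -0.84]
```

Gripped at 53 mm, which is the 54 mm barrel. Lifting.

```bash
python3 -m creep '[[[-1,0,0,-0.5,0,0,0],[-1,0,0,-1.5,0,0,0],[-1,0,0,-2.5,0,0,0],[-1,0,0,-2.5,0,0,0],[-1,0,0,-2.5,0,0,0],[-1,0,0,-2.5,0,0,0],[-1,0,0,-2.5,0,0,0],[-1,0,0,-2.5,0,0,0],[-1,0,0,-2,0,0,0],[-1,0,0,-1,0,0,0],[-1,0,0,0,0,0,0]]]' 40
python3 go.py .5105 .1786 .385
```

```text
clock: 5.7
position: [0.4885, -0.3964, 0.3854]
tool_rot: [3.141, -0.001, 0.211]
force: [0.7, -0.4, -1.1]
grip_width: 0.0527
finger_force: 42.1
t 5.7 pos [ 0.4885 -0.3964  0.3854] rpy [ 3.141e+00 -1.000e-03  2.110e-01] F [ 0.7 -0.4 -1.1] w 0.0527 ff 42.09274420514703
tool shift cm to target [ 1.418e+01 -5.577e+01  1.000e-02] q [ 0.64  0.55 -0.07  1.61  0.05  0.99 -0.81]
```

```bash
python3 -m creep '[[[-1,0.7,-2.8,0,0,0,0],[-1,0.7,-2.8,0,0,0,0],[-1,0.7,-2.8,0,0,0,0],[-1,0.7,-2.8,0,0,0,0],[-1,0.7,-2.8,0,0,0,0],[-1,0.7,-2.8,0,0,0,0],[-1,0.7,-2.8,0,0,0,0],[-1,0.7,-2.8,0,0,0,0],[-1,0.7,-2.8,0,0,0,0],[-1,0.7,-2.8,0,0,0,0]]]' 40
python3 -m creep '[[[-1,0.7,-2.8,0,0,0,0],[-1,0.7,-2.8,0,0,0,0],[-1,0.7,-2.8,0,0,0,0],[-1,0.7,-2.8,0,0,0,0],[-1,0.7,-2.8,0,0,0,0],[-1,0.7,-2.8,0,0,0,0],[-1,0.7,-2.8,0,0,0,0],[-1,0.7,-2.8,0,0,0,0],[-1,0.7,-2.4,0,0,0,0],[-1,0.5,-1,0,0,0,0],[-1,0,0,0,0,0,0],[-1,0,0,0,0,0,0]]]' 40
python3 go.py .5105 .1786 .385
python3 - <<'E'
from h import *
f=grab("side"); im=f["image"]; g=grab("top")["image"]
cv2.imwrite("pics/b1.png",np.hstack([cv2.resize(im[130:300,150:310],(480,510),interpolation=3),cv2.resize(g[120:240,140:300],(310,232))[:0] if 0 else cv2.copyMakeBorder(cv2.resize(g[110:250,140:300],(310,271)),0,510-271,0,0,0)]))
w=cloud(f); m=w[130:260,150:310].reshape(-1,3); 
p=m[(m[:,2]>.2)&(m[:,2]<.27)&(abs(m[:,0]-.51)<.1)&(abs(m[:,1]-.179)<.1)]; print(len(p))
for a in np.arange(.195,.275,.01):
    q=p[(p[:,2]>a)&(p[:,2]<a+.01)]
    if len(q): print(round(a,3),len(q),q.min(0).round(3),q.max(0).round(3))
E
```

```text
clock: 6.95
position: [0.4982, -0.107, 0.384]
tool_rot: [-3.141, 0.001, 0.211]
force: [-0.3, 0.2, -0.8]
grip_width: 0.0531
finger_force: 42.1
clock: 8.45
position: [0.511, 0.1575, 0.3845]
tool_rot: [3.141, 0.0, 0.21]
force: [0.4, -0.7, 0.4]
grip_width: 0.0531
finger_force: 42.1
t 8.45 pos [0.511  0.1575 0.3845] rpy [3.141 0.    0.21 ] F [ 0.4 -0.7  0.4] w 0.0531 ff 42.134391367435455
tool shift cm to target [ 0.39 -2.08 -0.05] q [-0.24  0.41 -0.22  1.85  0.11  0.89 -1.88]
678
0.195 10 [0.481 0.14  0.203] [0.517 0.187 0.205]
0.205 102 [0.479 0.126 0.205] [0.51  0.187 0.214]
0.215 61 [0.483 0.12  0.215] [0.508 0.193 0.225]
0.225 77 [0.484 0.118 0.225] [0.511 0.196 0.235]
0.235 97 [0.482 0.114 0.235] [0.515 0.196 0.245]
0.245 101 [0.484 0.121 0.245] [0.527 0.195 0.255]
0.255 131 [0.487 0.098 0.255] [0.525 0.213 0.265]
0.265 99 [0.486 0.097 0.265] [0.522 0.215 0.27 ]
```

View pics/b1.png

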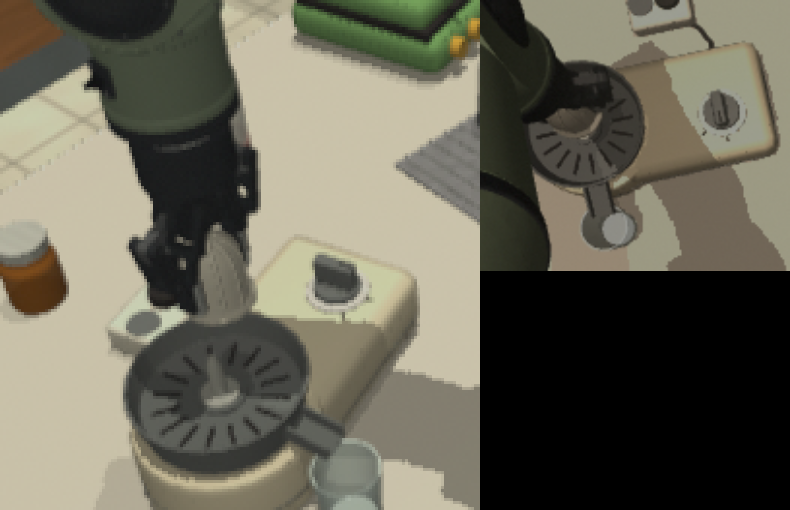

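The cone is held upright with its underside at z≈0.204, clear of the spindle. I'll finish the approach and check the cone's centre in the hand.

```bash
python3 -m creep '[[[-1,0.2,-1.1,0,0,0,0],[-1,0.2,-1,0,0,0,0],[-1,0,0,0,0,0,0],[-1,0,0,0,0,0,0]]]' 40
python3 go.py .5105 .1786 .385
python3 - <<'E'
from h import *
from scipy.optimize import least_squares
f=grab("side"); w=cloud(f); im=f["image"].astype(int)
hsv=cv2.cvtColor(f["image"],cv2.COLOR_BGR2HSV)
m=(w[...,2]>.212)&(w[...,2]<.236)&(hsv[...,2]>80)&(abs(w[...,0]-.51)<.05)&(abs(w[...,1]-.179)<.05)
q=w[m]; r=least_squares(lambda c:np.hypot(q[:,0]-c[0],q[:,1]-c[1])-.0265,[.51,.179],loss="soft_l1",f_scale=.001)
print(len(q),"cone",r.x,np.std(r.fun))
f0=load("side")  # spindle now
s=(w[...,2]>.118)&(w[...,2]<.15)&(abs(w[...,0]-.51)<.02)&(abs(w[...,1]-.179)<.02); q=w[s]
if len(q)>8:
  r=least_squares(lambda c:np.hypot(q[:,0]-c[0],q[:,1]-c[1])-.007,[.51,.179],loss="soft_l1",f_scale=.001); print(len(q),"spindle",r.x,np.std(r.fun))
E
```

```text
clock: 9.05
position: [0.5104, 0.1799, 0.3846]
tool_rot: [3.141, 0.0, 0.211]
force: [0.1, -0.6, -1.0]
grip_width: 0.0534
finger_force: 42.1
t 9.05 pos [0.5104 0.1799 0.3846] rpy [3.141 0.    0.211] F [ 0.1 -0.6 -1. ] w 0.0534 ff 42.14038319885731
tool shift cm to target [-0.02  0.13 -0.04] q [-0.28  0.42 -0.23  1.84  0.12  0.9  -1.92]
132 cone [0.51103355 0.17811604] 0.003076576640955026
48 spindle [0.51084714 0.17725416] 0.001515751922347599
```

```bash
python3 -m creep '[[[-1,0,0.1,1,0,0,0],[-1,0,0,1.5,0,0,0],[-1,0,0,1.5,0,0,0],[-1,0,0,0.6,0,0,0],[-1,0,0,0,0,0,0],[-1,0,0,0,0,0,0]]]' 40
python3 go.py .5106 .1788 .287
```

```text
clock: 9.85
position: [0.5108, 0.179, 0.339]
tool_rot: [-3.141, -0.001, 0.211]
force: [1.1, -0.0, -0.7]
grip_width: 0.0537
finger_force: 42.1
t 9.85 pos [0.5108 0.179  0.339 ] rpy [-3.141e+00 -1.000e-03  2.110e-01] F [ 1.1 -0.  -0.7] w 0.0537 ff 42.13412705808878
tool shift cm to target [-0.03  0.02  5.2 ] q [-0.29  0.48 -0.22  1.88  0.14  0.8  -1.94]
```

```bash
python3 -m creep '[[[-1,0,0,0.5,0,0,0],[-1,0,0,0.5,0,0,0],[-1,0,0,0.5,0,0,0],[-1,0,0,0.5,0,0,0],[-1,0,0,0,0,0,0]]]' 40
python3 go.py .5106 .1788 .287
```

```text
clock: 10.48
position: [0.5106, 0.1789, 0.3182]
tool_rot: [3.142, 0.001, 0.211]
force: [0.3, 0.3, -0.7]
grip_width: 0.0533
finger_force: 42.1
t 10.475 pos [0.5106 0.1789 0.3182] rpy [3.142e+00 1.000e-03 2.110e-01] F [ 0.3  0.3 -0.7] w 0.0533 ff 42.134589459747076
tool shift cm to target [0.   0.01 3.12] q [-0.29  0.51 -0.21  1.89  0.15  0.76 -1.94]
```

The underside is now about 13 mm below the spindle tip with no contact force, so the cone is on. Continuing.

```bash
python3 -m creep '[[[-1,0,0,0.5,0,0,0],[-1,0,0,0.5,0,0,0],[-1,0,0,0.5,0,0,0],[-1,0,0,0.5,0,0,0],[-1,0,0,0.5,0,0,0],[-1,0,0,0.4,0,0,0],[-1,0,0,0,0,0,0]]]' 40
python3 go.py .5106 .1788 .287
```

```text
clock: 11.35
position: [0.5106, 0.1789, 0.2894]
tool_rot: [3.142, 0.0, 0.211]
force: [-0.1, -0.3, -0.7]
grip_width: 0.053
finger_force: 42.1
t 11.35 pos [0.5106 0.1789 0.2894] rpy [3.142 0.    0.211] F [-0.1 -0.3 -0.7] w 0.053 ff 42.135303877294064
tool shift cm to target [-0.01  0.01  0.24] q [-0.3   0.55 -0.2   1.91  0.17  0.69 -1.96]
```

```bash
python3 -m creep '[[[-1,0,0,0.1,0,0,0],[-1,0,0,0.1,0,0,0],[-1,0,0,0,0,0,0]]]' 40
python3 go.py .5106 .1788 .287
```

```text
clock: 11.72
position: [0.5107, 0.1789, 0.2877]
tool_rot: [-3.142, -0.0, 0.211]
force: [-1.1, -0.2, -0.9]
grip_width: 0.0533
finger_force: 42.1
t 11.725 pos [0.5107 0.1789 0.2877] rpy [-3.142 -0.     0.211] F [-1.1 -0.2 -0.9] w 0.0533 ff 42.13507667183876
tool shift cm to target [-0.01  0.01  0.07] q [-0.3   0.55 -0.2   1.91  0.17  0.69 -1.96]
```

```bash
python3 -m creep '[[[-1,0,0,0.1,0,0,0],[-1,0,0,0,0,0,0]]]' 40; python3 -m creep '[[[-1,0,0,0.1,0,0,0],[-1,0,0,0,0,0,0]]]' 40
```

```text
clock: 11.98
position: [0.5108, 0.179, 0.2871]
tool_rot: [-3.142, -0.0, 0.211]
force: [-2.2, -1.0, 7.9]
grip_width: 0.0533
finger_force: 42.9
clock: 12.22
position: [0.5108, 0.179, 0.2869]
tool_rot: [3.142, -0.001, 0.211]
force: [-7.8, -3.1, 23.9]
grip_width: 0.0533
finger_force: 44.3
```

Contact at exactly the expected height: it is home on the shoulder. I'll ease off, open and rise.

```bash
python3 -m creep '[[[-1,0,0,-0.15,0,0,0],[0.6,0,0,0,0,0,0],[0.6,0,0,0,0,0,0],[0.6,0,0,0,0,0,0],[0.8,0,0,0,0,0,0],[0.8,0,0,0,0,0,0],[0.8,0,0,0,0,0,0]]]' 40
python3 go.py .5106 .1788 .43
```

```text
clock: 13.1
position: [0.5107, 0.1789, 0.2872]
tool_rot: [3.142, 0.0, 0.211]
force: [0.2, 0.4, 0.3]
grip_width: 0.0768
finger_force: 0.0
t 13.1 pos [0.5107 0.1789 0.2872] rpy [3.142 0.    0.211] F [0.2 0.4 0.3] w 0.0768 ff 0.0
tool shift cm to target [-1.000e-02  1.000e-02 -1.428e+01] q [-0.3   0.55 -0.2   1.91  0.17  0.69 -1.96]
```

```bash
python3 -m creep '[[[0.8,0,0,-1,0,0,0],[0.8,0,0,-2,0,0,0],[0.8,0,0,-2,0,0,0],[0.8,0,0,-2,0,0,0],[0.8,0,0,-2,0,0,0],[0.8,0,0,-2,0,0,0],[0.8,0,0,-1,0,0,0],[0.8,0,0,0,0,0,0]]]' 40
python3 go.py .5326 .0095 .40
```

```text
clock: 14.1
position: [0.5107, 0.179, 0.4077]
tool_rot: [-3.141, -0.001, 0.211]
force: [-0.3, -0.0, 0.1]
grip_width: 0.077
finger_force: 0.0
t 14.1 pos [0.5107 0.179  0.4077] rpy [-3.141e+00 -1.000e-03  2.110e-01] F [-0.3 -0.   0.1] w 0.077 ff 0.0
tool shift cm to target [-1.4  17.03  0.77] q [-0.27  0.39 -0.23  1.81  0.11  0.95 -1.91]
```

```bash
python3 -m creep '[[[0.8,-0.2,2.2,0,0,0,0],[0.8,-0.2,2.2,0,0,0,0],[0.8,-0.2,2.2,0,0,0,0],[0.8,-0.2,2.2,0,0,0,0],[0.8,-0.2,2.2,0,0,0,0],[0.8,-0.2,2.2,0,0,0,0],[0.8,-0.2,2.2,0,0,0,0],[0.8,0,1.6,0,0,0,0],[0.8,0,0,0,0,0,0]]]' 40
python3 go.py .5326 .0095 .40
python3 - <<'E'
from h import *
f=grab("side"); g=grab("top")["image"]; w=cloud(f)
cv2.imwrite("pics/d1.png",np.hstack([cv2.resize(f["image"][150:320,150:310],(480,510),interpolation=3),cv2.copyMakeBorder(cv2.resize(g[110:250,140:300],(310,271)),0,510-271,0,0,0)]))
m=(abs(w[...,0]-.511)<.03)&(abs(w[...,1]-.179)<.03)&(w[...,2]>.14)&(w[...,2]<.2); print(m.sum(),w[m][:,2].max(),w[m][w[m][:,2]>.165].mean(0))
E
```

```text
clock: 15.22
position: [0.5327, 0.0089, 0.4068]
tool_rot: [3.142, 0.001, 0.209]
force: [0.4, 1.9, 0.1]
grip_width: 0.0766
finger_force: 0.0
t 15.225 pos [0.5327 0.0089 0.4068] rpy [3.142e+00 1.000e-03 2.090e-01] F [0.4 1.9 0.1] w 0.0766 ff 0.0
tool shift cm to target [ 0.01 -0.06  0.68] q [ 0.01  0.38 -0.18  1.83  0.08  0.94 -1.57]
337 0.17943993651485002 [0.50571838 0.1805033  0.17052966]
```

View pics/d1.png

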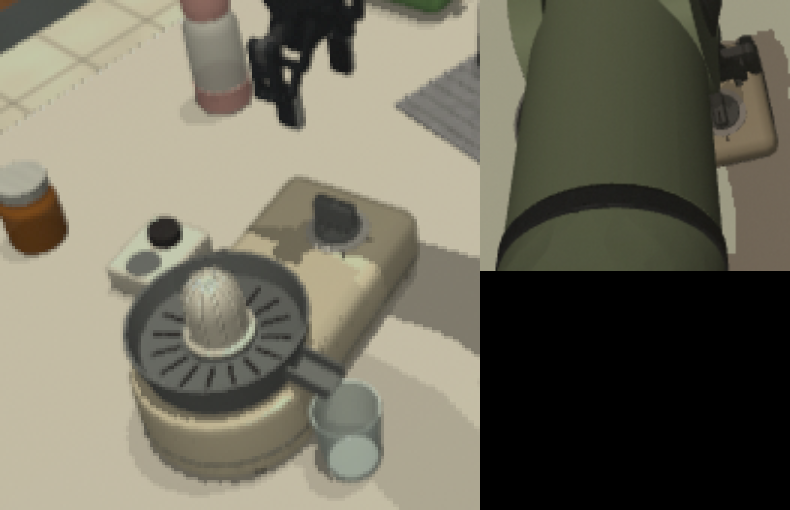

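The cone sits upright on the spindle in the bowl (about (215,310)), the glass is in place and the switch is at rest. Wrist joint 7 is at -1.57 and a clockwise turn would take it close to its limit, so I'll use the half-turn equivalent grasp.

```bash
python3 -m creep '[[[0.5,0,0,0,0,0,-0.175],[0.5,0,0,0,0,0,-0.175],[0.5,0,0,0,0,0,-0.175],[0.5,0,0,0,0,0,-0.175],[0.5,0,0,0,0,0,-0.175],[0.5,0,0,0,0,0,-0.175],[0.5,0,0,0,0,0,-0.175],[0.5,0,0,0,0,0,-0.175],[0.5,0,0,0,0,0,-0.175],[0.5,0,0,0,0,0,0]]]' 40
python3 go.py .5326 .0095 .40
```

```text
clock: 16.58
position: [0.5325, 0.0104, 0.4071]
tool_rot: [-3.142, -0.001, 1.786]
force: [0.1, 0.4, 0.2]
grip_width: 0.064
finger_force: 0.0
t 16.575 pos [0.5325 0.0104 0.4071] rpy [-3.142e+00 -1.000e-03  1.786e+00] F [0.1 0.4 0.2] w 0.064 ff 0.0
tool shift cm to target [-0.09 -0.01  0.71] q [ 0.27  0.41 -0.52  1.82  0.24  0.97 -0.15]
```

```bash
python3 -m creep '[[[0.5,0,0,0,0,0,-0.174],[0.5,0,0,0,0,0,-0.174],[0.5,0,0,0,0,0,-0.174],[0.5,0,0,0,0,0,-0.174],[0.5,0,0,0,0,0,-0.174],[0.5,0,0,0,0,0,-0.174],[0.5,0,0,0,0,0,-0.174],[0.5,0,0,0,0,0,-0.174],[0.5,0,0,0,0,0,-0.174],[0.5,0,0,0,0,0,0],[0.5,0,0,0,0,0,0]]]' 40
python3 go.py .5326 .0095 .267
```

```text
clock: 17.95
position: [0.5325, 0.01, 0.4072]
tool_rot: [3.142, -0.0, -2.937]
force: [0.5, 0.1, -0.7]
grip_width: 0.0641
finger_force: 0.0
t 17.95 pos [0.5325 0.01   0.4072] rpy [ 3.142 -0.    -2.937] F [ 0.5  0.1 -0.7] w 0.0641 ff 0.0
tool shift cm to target [ 0.   -0.05 14.02] q [ 0.51  0.5  -0.88  1.81  0.44  1.05  1.24]
```

```bash
python3 -m creep '[[[0.5,0,-0.05,1,0,0,0],[0.5,0,0,2,0,0,0],[0.5,0,0,2,0,0,0],[0.5,0,0,2,0,0,0],[0.5,0,0,2,0,0,0],[0.5,0,0,2,0,0,0],[0.5,0,0,2,0,0,0],[0.5,0,0,1,0,0,0],[0.5,0,0,0,0,0,0],[0.5,0,0,0,0,0,0]]]' 40
python3 go.py .5326 .0095 .267
```

```text
clock: 19.2
position: [0.5329, 0.0094, 0.2677]
tool_rot: [-3.142, 0.001, -2.931]
force: [-0.4, 0.1, 0.1]
grip_width: 0.0638
finger_force: 0.0
t 19.2 pos [0.5329 0.0094 0.2677] rpy [-3.142e+00  1.000e-03 -2.931e+00] F [-0.4  0.1  0.1] w 0.0638 ff 0.0
tool shift cm to target [0.03 0.01 0.07] q [ 0.41  0.68 -0.75  1.93  0.64  0.79  1.08]
```

```bash
python3 -m creep '[[[-1,0,0,0,0,0,0],[-1,0,0,0,0,0,0],[-1,0,0,0,0,0,0],[-1,0,0,0,0,0,0],[-1,0,0,0,0,0,0],[-1,0,0,0,0,0,0],[-1,0,0,0,0,0,0]]]' 40
python3 -m creep '[[[-1,0,0,0,0,0,0.1],[-1,0,0,0,0,0,0.15],[-1,0,0,0,0,0,0.15],[-1,0,0,0,0,0,0.15],[-1,0,0,0,0,0,0.15],[-1,0,0,0,0,0,0.1],[-1,0,0,0,0,0,0]]]' 60
python3 go.py .5326 .0095 .267
```

```text
clock: 20.08
position: [0.5326, 0.0099, 0.2676]
tool_rot: [3.141, 0.0, -2.931]
force: [-3.1, 4.2, 7.6]
grip_width: 0.0134
finger_force: 41.2
clock: 20.95
position: [0.5325, 0.0099, 0.2677]
tool_rot: [3.142, 0.0, 2.551]
force: [-3.9, 1.5, 9.8]
grip_width: 0.013
finger_force: 62.9
t 20.95 pos [0.5325 0.0099 0.2677] rpy [3.142 0.    2.551] F [-3.9  1.5  9.8] w 0.013 ff 62.87035346031189
tool shift cm to target [-0.03 -0.02  0.07] q [ 0.27  0.62 -0.55  1.93  0.49  0.72  0.41]
```

```bash
python3 -m creep '[[[-1,0,0,0,0,0,0.06],[-1,0,0,0,0,0,0.04],[-1,0,0,0,0,0,0]]]' 60; python3 -c "
from h import *; s=bot.observe(); print(s['moment'],s['tool_rot'])"
python3 -m creep '[[[-1,0,0,0,0,0,0.05],[-1,0,0,0,0,0,0]]]' 60; python3 -c "
from h import *; s=bot.observe(); print(s['moment'],s['tool_rot'])"
```

```text
clock: 21.32
position: [0.5325, 0.0098, 0.2677]
tool_rot: [3.142, -0.0, 2.452]
force: [-4.6, 2.4, 10.3]
grip_width: 0.0129
finger_force: 63.1
[0.36925393 1.06545426 0.22898814] [ 3.14153723e+00 -6.67689840e-07  2.45196157e+00]
clock: 21.58
position: [0.5325, 0.0099, 0.2677]
tool_rot: [-3.142, 0.0, 2.404]
force: [-5.4, 1.0, 10.5]
grip_width: 0.0131
finger_force: 74.4
[0.24686095 1.13915848 1.5882806 ] [-3.14154783e+00  3.05308910e-04  2.40361229e+00]
```

The moment jumped from 0.23 to 1.59 N m at 0.95 rad commanded, so the switch is on its stop. Letting go.

```bash
python3 -m creep '[[[1,0,0,0,0,0,0],[1,0,0,0,0,0,0],[1,0,0,0,0,0,0],[1,0,0,0,0,0,0],[1,0,0,0,0,0,0],[1,0,0,0,0,0,0],[1,0,0,0,0,0,0],[1,0,0,0,0,0,0]]]' 60
python3 -m creep '[[[1,0,0,-1,0,0,0],[1,0,0,-2,0,0,0],[1,0,0,-2,0,0,0],[1,0,0,-2,0,0,0],[1,0,0,-2,0,0,0],[1,0,0,-2,0,0,0],[1,0,0,-2,0,0,0],[1,0,0,-1,0,0,0],[1,0,0,0,0,0,0],[1,0,0,0,0,0,0]]]' 60
python3 - <<'E'
from h import *
f=grab("side"); g=grab("top")["image"]; w=cloud(f)
cv2.imwrite("pics/e1.png",np.hstack([cv2.resize(f["image"][130:320,150:400],(500,380),interpolation=3),cv2.copyMakeBorder(cv2.resize(g[100:250,140:310],(290,256)),0,380-256,0,0,0)]))
m=(abs(w[...,0]-.511)<.03)&(abs(w[...,1]-.179)<.03)&(w[...,2]>.14)&(w[...,2]<.2); print(m.sum(),w[m][:,2].max(),w[m][w[m][:,2]>.165].mean(0))
m=(abs(w[...,0]-.5326)<.03)&(abs(w[...,1]-.0095)<.03)&(w[...,2]>.11)&(w[...,2]<.125);print(m.sum(),cv2.minAreaRect((w[m][:,:2]*1000).astype(np.float32)))
E
```

```text
clock: 22.58
position: [0.5327, 0.0093, 0.2672]
tool_rot: [3.142, 0.0, 2.402]
force: [0.0, -0.7, -0.2]
grip_width: 0.0853
finger_force: 0.0
clock: 23.82
position: [0.5325, 0.0092, 0.4066]
tool_rot: [-3.141, -0.001, 2.402]
force: [-1.0, -0.5, 0.2]
grip_width: 0.0853
finger_force: 0.0
327 0.17664148864707263 [0.50582126 0.1803262  0.17099449]
73 ((530.689697265625, 10.118474960327148), (40.93794250488281, 14.766823768615723), 14.352527618408203)
```

View pics/e1.png

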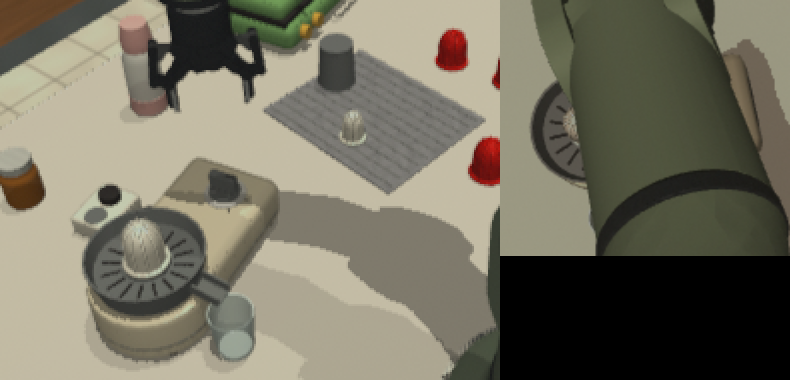

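The switch is back at rest (bar at about 12–14°), and the cone is seated upright at (145,250). The small cone, cup and glass stand where they were, and the gripper is clear.

```bash
python3 -c "
from workcell import bot; print(bot.job_done())"
```

```text
the job is handed in; nothing more can be done
None
```

The larger cone is fully home on the spindle, the pulse switch was turned to its stop and sprang back to rest with the cone still seated, the other items were left standing, and the job was handed in at about 24 s.

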